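# Stop the running player's clock

### The job

One of the four players' keys on the game clock is latched down, so that player's time is still running. Tap all four keys lightly one after another, from the red end to the blue end, lifting off after each tap and neither releasing nor latching any, to feel which one it is. Then press that key right down to release it and let it spring up level with the others, without first pushing in a wrong key and without shifting or knocking over the things around.

Things in the scene. Friction and masses are not known exactly. Their poses are not given: they have to be found in the camera images.
- console: game clock: fixed dark box 160 (x) x 290 (y) x 55 mm tall. Origin: centre of its underside; x away from the robot, y along the key row to the red end (robot's left). On its flat top (deck, z 55 mm) four identical off-white keys at x -25, y +82.5, +27.5, -27.5, -82.5 mm; in front of each an 18 mm dot: red, yellow, green, blue. Soldier and die stand 70 mm or more behind the keys
- key1_top (a point): centre of the top face of the red player's key (number 1 from the red end); it moves with the key. The cap is 36 mm (own x of the clock) by 30 mm (own y); its top stands 16 mm above the deck when up, 11 mm when latched, 5 mm at the end of its travel
- key2_top (a point): centre of the top face of the yellow player's key (number 2 from the red end); it moves with the key. The cap is 36 mm (own x of the clock) by 30 mm (own y); its top stands 16 mm above the deck when up, 11 mm when latched, 5 mm at the end of its travel
- key3_top (a point): centre of the top face of the green player's key (number 3 from the red end); it moves with the key. The cap is 36 mm (own x of the clock) by 30 mm (own y); its top stands 16 mm above the deck when up, 11 mm when latched, 5 mm at the end of its travel
- key4_top (a point): centre of the top face of the blue player's key (number 4 from the red end); it moves with the key. The cap is 36 mm (own x of the clock) by 30 mm (own y); its top stands 16 mm above the deck when up, 11 mm when latched, 5 mm at the end of its travel
- key1 (a joint): red key's way down, m: 0 up, 0.005 latched, 0.011 end stop. An up key gives at once (1.5 N, then 0.5 N per mm) and springs back; the latched key stands firm to 4 N, then gives 0.5 N per mm; at 0.008 (5.5 N) its catch lets go and it springs up when let go. Taps of 1 to 3 N are safe. Do not push an up key beyond 0.0075 (5 N): that counts as latching it
- key2 (a joint): yellow key's way down, m: 0 up, 0.005 latched, 0.011 end stop. An up key gives at once (1.5 N, then 0.5 N per mm) and springs back; the latched key stands firm to 4 N, then gives 0.5 N per mm; at 0.008 (5.5 N) its catch lets go and it springs up when let go. Taps of 1 to 3 N are safe. Do not push an up key beyond 0.0075 (5 N): that counts as latching it
- key3 (a joint): green key's way down, m: 0 up, 0.005 latched, 0.011 end stop. An up key gives at once (1.5 N, then 0.5 N per mm) and springs back; the latched key stands firm to 4 N, then gives 0.5 N per mm; at 0.008 (5.5 N) its catch lets go and it springs up when let go. Taps of 1 to 3 N are safe. Do not push an up key beyond 0.0075 (5 N): that counts as latching it
- key4 (a joint): blue key's way down, m: 0 up, 0.005 latched, 0.011 end stop. An up key gives at once (1.5 N, then 0.5 N per mm) and springs back; the latched key stands firm to 4 N, then gives 0.5 N per mm; at 0.008 (5.5 N) its catch lets go and it springs up when let go. Taps of 1 to 3 N are safe. Do not push an up key beyond 0.0075 (5 N): that counts as latching it
- figure_a: blue toy soldier 38 mm tall on a round black base 27 mm across, standing on the clock's rear deck behind the red-end keys; origin at the centre of its underside. Not to be disturbed
- die_a: crimson die, 20 mm cube, on the clock's rear deck behind the blue-end keys; origin at the centre of its underside. Not to be disturbed
- figure_b: green toy soldier like the blue one, on the table; origin at the centre of its underside. Not to be disturbed
- tape_measure: orange and black tape measure 60 x 62 x 34 mm, on the table just in front (robot's side) of the clock; origin at the centre of its underside. Not to be disturbed
- marker: white marker pen with blue cap, 125 mm long, 16 mm thick, lying on the table; origin on its underside, 20 mm from the middle towards the white end. Not to be disturbed
- mug: white mug, 76 mm across, 85 mm tall; origin at the centre of its underside. Not to be disturbed
- rock: scenery piece, two grey stone pillars up to 80 mm tall on a round base 110 mm across; origin at the centre of its underside. Not to be disturbed

How it is judged (in metres and radians):
On the way, in this order (a step that is already met when the one before it is completed fails the run):
1. the red player's key is tapped with the fingers (over 0.3 N) (contact force between the fingers and key1_c0 above 0.3 N), for 0.02 s.
2. the yellow player's key is tapped with the fingers (over 0.3 N) (contact force between the fingers and key2_c0 above 0.3 N), for 0.02 s.
3. the green player's key is tapped with the fingers (over 0.3 N) (contact force between the fingers and key3_c0 above 0.3 N), for 0.02 s.
4. the blue player's key is tapped with the fingers (over 0.3 N) (contact force between the fingers and key4_c0 above 0.3 N), for 0.02 s.
5. the fingers have lifted off the clock after the four taps and one key is still latched down (over 4 mm) (contact force between the fingers and console below 0.1 N and value of joint any of key1, key2, key3, key4 above 0.004 m), for 0.1 s.
6. the latched key is pressed down past 7.5 mm (value of joint any of key1, key2, key3, key4 above 0.0075 m).
At the end, for the whole second after the job is handed in: All four keys are up (each within 1.5 mm of its top position); the soldiers, die, tape measure, marker, mug and rock are upright and within 15 mm of where they stood (value of joint each of key1, key2, key3, key4 below 0.0015 m and distance of each of figure_a, die_a, figure_b, tape_measure, marker, mug, rock from where it was at the start of the episode below 0.015 m and angle between each of figure_a, figure_b, mug, rock's own z axis and vertical below 0.5 rad); the robot touches nothing.
It fails at once if a key that was up is pushed down beyond 7.5 mm while another one is latched ((value of joint key1 above 0.0075 m and value of joint any of key2, key3, key4 above 0.004 m) or (value of joint key2 above 0.0075 m and value of joint any of key1, key3, key4 above 0.004 m) or (value of joint key3 above 0.0075 m and value of joint any of key1, key2, key4 above 0.004 m) or (value of joint key4 above 0.0075 m and value of joint any of key1, key2, key3 above 0.004 m)).
It fails at once if a bystander is moved more than 15 mm, lifted or tipped over (not (distance of each of figure_a, die_a, figure_b, tape_measure, marker, mug, rock from where it was at the start of the episode below 0.015 m and angle between each of figure_a, figure_b, mug, rock's own z axis and vertical below 0.5 rad)).
It also fails if it takes over 54 s, if anything falls off the work surface, if the arm or the gripper's body presses on something with over 40 N, if the wrist force passes 120 N, or if a joint passes its speed limit or range.

### The arm

A 6-joint arm with a two-finger parallel gripper is mounted at the origin on the work surface. World frame = base frame: x ahead of the robot, y to its left, z up, the work surface at z = 0. Lengths are in mm, angles in degrees, forces in N, time in s.
With the tool pointing down it reaches from about 300 to 850 mm from the base axis. Payload 4.2 kg.
Tool frame: the origin (TCP) lies at the very end of the fingers, on their centre line; the grasp point (between the pads) lies env.pinch_z behind it (env.pinch_z is the distance from the TCP to the grasp point, in mm); z points along the fingers, y is the line along which they close (so a half turn about z gives the same grasp; the last joint's range is limited). The gripper opens to 91 mm and grips with 3 to 60 N. Pads are 32 mm wide; open, the fingers measure 118 mm over their backs; the gripper's body (76 mm by 178 mm) begins 60 mm behind the grasp point.
Start: joints at [-73.396, 18.312, 89.639, -0, 72.044, -1.146], TCP at [175.302, -547.642, 213.976] pointing down, gripper open.
Joint ranges: [-177.97, 177.97], [-48.28, 115.42], [12.27, 149.76], [-77.06, 257.06], [2.81, 150.46], [-146.56, 146.56]. Speed limits (degrees/s): [147.25, 147.25, 180, 180, 180, 180].

### API

Orientations are given as [roll, pitch, yaw] about the fixed x, y, z axes, in that order (R = Rz(yaw) Ry(pitch) Rx(roll)).
In Python, from workcell import state, vision, job_done, env gives the robot as it stands.
- The arm moves only by the tool servo_tool, never from a script. Its argument "rows" is a list of rows, each a list of 5 numbers: the shift along the tool's x, y, z scaled (see below), then the turn about the tool's z scaled (see below), then the opening, from 0 (shut) to 1 (fully open). A call has 1 to 20 rows; each row is the pose to reach, as a shift and turn from the pose commanded when the call began, along the tool's axes at that moment; what a row does not reach only later rows make up. The controller multiplies each number of a shift by 200 mm and each number of a turn by 90 degrees. A row lasts 1/12 s, in which the tool goes at most 41.7 mm and 7.16 degrees, less where a joint would pass 70% of its speed; a pose out of reach is approached as far as the arm can. A call with a number of a shift or a turn outside -1 to 1 is refused whole. A call with a gripper value outside its range is refused whole. The fingers move at their own pace and stop on an object; "force" is the grip in N (left out, the last holds). Time passes only in rows, so rows that repeat a pose let the fingers close. It gives the time, the measured TCP pose, the force, the opening and the grip force at its end, in the units of the state.
- state(): the state, without advancing time (a new reading comes with each control period).
- vision.grab_frame(name): name is "scene" or "side" or "wrist"; returns the picture (400x640x3 uint8, red, green, blue); there is no depth.
- vision.camera_info(name): a dict with "vertical_fov" (degrees; the focal length in pixels is half the picture's height over the tangent of half this angle, whatever the lens; pixels are square), "cx", "cy" (the principal point, pixels), "T" (4x4, takes a point from camera to world coordinates). Camera axes: x right, y up, looking along -z (the intrinsics and any distortion apply to the point x, -y, -z); pixel columns grow to the right and rows downward; lengths in mm; the calibration is good to about 2 mm. A picture is of the moment at which its call begins: read the wrist's pose just before it. camera_info takes no time and is no camera call; for the wrist camera it gives the pose at the moment of the call.
- job_done(): hands the job in; it is judged then, once.
The state is a dict: "time_s": time; "qpos": joint angles; "qvel": joint speeds; "effort": joint torques, N m; "ee_pos": TCP position; "ee_rot": TCP orientation; "force": force on the tool from outside, world axes, zero at the start; "torque": the same for the moment, N m; "gripper_width": finger opening in mm; "gripper_force": force on a finger pad.
Only numpy, scipy, OpenCV 4.12 (cv2) and the standard library are available. Lean on these libraries where they do the work, as an engineer would, in place of code of your own. Each camera call takes 0.05 s, during which the arm holds its last target. There are 200 camera calls.

## Working session

There is one attempt and no reset: what is moved stays moved. The work goes in short steps, Python scripts to look and compute and a tool call to move; the robot and the scene stay as the last step left them, time stands still between calls to the robot, and variables do not carry over. Pictures are saved under pics/ and viewed, at most 10 in all, crops included, and the job is handed in when it is done.

Besides the shell and the picture viewer there is one more tool, called after "Emit:" by a JSON object that holds its "op" and its "data", one argument or row to a line. servo_tool: Moves the arm, as the interface text tells. Its arguments: {"type":"object","properties":{"rows":{"type":"array"},"force":{"type":"number"}},"required":["rows"]}

```bash
mkdir -p pics; python3 - <<'E'
from workcell import state, vision, env
import cv2,numpy as np
s=state();print(s, env.pinch_z)
for n in ("scene","side"):
    im=vision.grab_frame(n);cv2.imwrite(f"pics/{n}0.png",im[:,:,::-1])
    c=vision.camera_info(n);print(n,{k:(np.round(v,3).tolist() if k=="T" else v) for k,v in c.items()})
E
```

```text
{'time_s': 0.0, 'qpos': array([-7.33960973e+01,  1.83500264e+01,  8.97050670e+01, -1.87674196e-03,
        7.20444777e+01, -1.14579357e+00]), 'qvel': array([-0.1045104 , -0.03852225,  0.01914897, -0.03299534, -0.03594442,
        0.08516545]), 'effort': array([ 3.76721800e-07, -4.12453687e+01, -2.31972599e+01,  7.27023580e-02,
        4.58435481e-02, -1.63268041e-04]), 'ee_pos': array([ 175.14281907, -547.15091854,  213.14554692]), 'ee_rot': array([-1.79900413e+02, -2.07105003e-04,  1.77502762e+01]), 'force': array([-0.19015277,  0.03756635, -0.63643201]), 'torque': array([ 0.01868282,  0.01134197, -0.00395781]), 'gripper_force': 0.0, 'gripper_width': 91.02143982742729} 18.8
scene {'vertical_fov': 53.293907145363406, 'cx': 324.32480167522283, 'cy': 194.85423201947785, 'T': [[0.734, -0.546, 0.404, 1015.51], [0.679, 0.604, -0.417, -513.854], [-0.017, 0.581, 0.814, 1113.534], [0.0, 0.0, 0.0, 1.0]]}
side {'vertical_fov': 48.34624522112999, 'cx': 324.5317527510682, 'cy': 196.1743724968579, 'T': [[-0.994, 0.06, -0.093, 399.146], [-0.11, -0.61, 0.784, 1031.996], [-0.009, 0.79, 0.613, 873.073], [0.0, 0.0, 0.0, 1.0]]}
```

View pics/scene0.png

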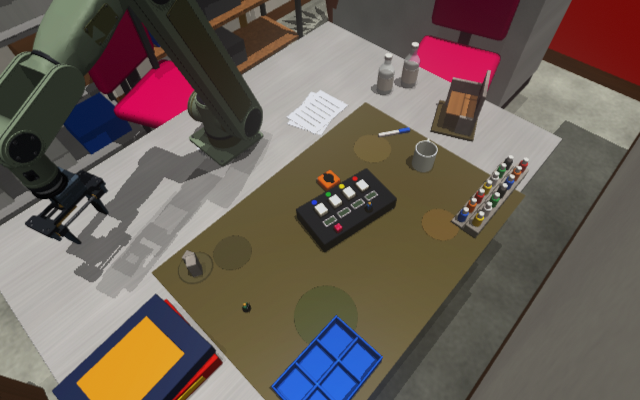

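View pics/side0.png

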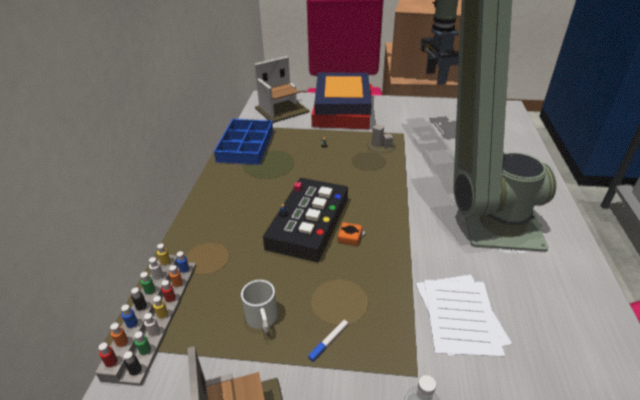

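Scene view: the clock is at about (347,208), with keys from (321,209) by the blue dot to (362,185) by the red dot and the tape measure at (328,179). In the side view, the keys run from (325,192) blue to (306,228) red. Next I'll segment the keys and dots and triangulate them.

```bash
cat > h.py <<'E'
import numpy as np,cv2
from workcell import vision
def ray(n,uv,c=None):
    c=c or vision.camera_info(n);T=np.array(c["T"]);f=200/np.tan(np.radians(c["vertical_fov"]/2))
    d=T[:3,:3]@np.array([(uv[0]-c["cx"])/f,-(uv[1]-c["cy"])/f,-1]);return T[:3,3],d/np.linalg.norm(d)
def plane(n,uv,z,c=None):
    o,d=ray(n,uv,c);return o+d*(z-o[2])/d[2]
def tri(r):
    A=sum(np.eye(3)-np.outer(d,d) for o,d in r);b=sum((np.eye(3)-np.outer(d,d))@o for o,d in r)
    p=np.linalg.solve(A,b);return p,[np.linalg.norm(np.cross(p-o,d)) for o,d in r]
def blobs(m,amin,amax):
    n,l,s,c=cv2.connectedComponentsWithStats(m.astype(np.uint8));return [(c[i],s[i,4]) for i in range(1,n) if amin<=s[i,4]<=amax]
E
python3 - <<'E'
from h import *
box={"scene":(290,165,400,255),"side":(260,175,352,262)}
P={}
for n in box:
    im=cv2.imread(f"pics/{n}0.png");x0,y0,x1,y1=box[n];cr=im[y0:y1,x0:x1]
    h=cv2.cvtColor(cr,cv2.COLOR_BGR2HSV)
    m=(h[...,1]<60)&(h[...,2]>165)
    P[n]=[(c+[x0,y0],a) for c,a in blobs(m,15,400)]
    print(n,[(np.round(c,1).tolist(),int(a)) for c,a in P[n]])
    for c,a in P[n]: print(np.round(plane(n,c,69),1))
    cv2.imwrite(f"pics/c_{n}.png",cv2.resize(cr,None,fx=6,fy=6,interpolation=cv2.INTER_NEAREST))
a=sorted([c for c,_ in P["scene"]],key=lambda c:-c[0]);b=sorted([c for c,_ in P["side"]],key=lambda c:c[0])
if len(a)==len(b):
    for u,v in zip(a,b): print(*tri([ray("scene",u),ray("side",v)]))
E
```

```text
scene [([362.1, 184.0], 74), ([348.6, 191.2], 76), ([334.9, 199.4], 79), ([320.7, 207.9], 83)]
[558.8 135.9  69. ]
[545.   84.3  69. ]
[533.7  30.6  69. ]
[522.4 -23.4  69. ]
side [([324.7, 190.2], 69), ([318.9, 201.2], 76), ([312.5, 212.8], 83), ([305.9, 226.6], 91)]
[523.2 -25.4  69. ]
[534.1  28.9  69. ]
[545.7  82.5  69. ]
[555.8 141.8  69. ]
[556.81350145 138.06283845  65.39638317] [np.float64(0.3708237872116417), np.float64(0.3708237872117043)]
[545.4838508   83.69420391  70.02182277] [np.float64(0.028411220510776585), np.float64(0.02841122051083753)]
[533.99217189  30.06575808  69.91259122] [np.float64(0.09808078697852536), np.float64(0.09808078697852363)]
[523.01540271 -23.95285308  70.09840914] [np.float64(0.06285677973198286), np.float64(0.06285677973209645)]
```

View pics/c_scene.png

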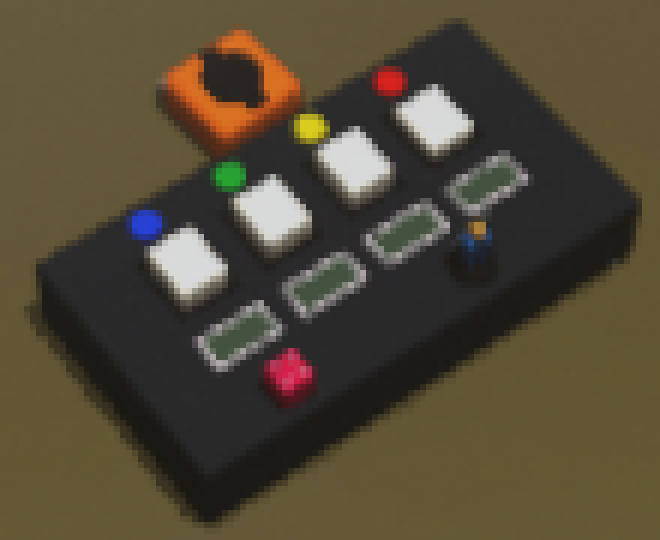

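Emit:
{"op": "servo_tool", "data": {
  "rows": [
    [0.955, -0.895, 0, 0, 0],
    [0.955, -0.895, 0, 0, 0],
    [0.955, -0.895, 0, 0, 0],
    [0.955, -0.895, 0, 0, 0],
    [0.955, -0.895, 0, 0, 0],
    [0.955, -0.895, 0, 0, 0],
    [0.955, -0.895, 0, 0, 0],
    [0.955, -0.895, 0, 0, 0]
  ],
  "force": 10
}}

```text
time_s: 0.77
ee_pos: [303.4, -316.1, 213.9]
ee_rot: [-179.9, -0.0, 18.0]
force: [0.1, -0.6, -0.8]
gripper_width: 41.1
gripper_force: 0.0
```

Emit:
{"op": "servo_tool", "data": {
  "rows": [
    [0.955, -0.895, 0, 0, 0],
    [0.955, -0.895, 0, 0, 0],
    [0.955, -0.895, 0, 0, 0],
    [0.955, -0.895, 0, 0, 0],
    [0.955, -0.895, 0, 0, 0],
    [0.955, -0.895, 0, 0, 0],
    [0.955, -0.895, 0, 0, 0],
    [0.955, -0.895, 0, 0, 0]
  ]
}}

```text
time_s: 1.43
ee_pos: [431.4, -88.9, 213.6]
ee_rot: [-180.0, -0.0, 18.0]
force: [-0.9, -0.3, -0.2]
gripper_width: 0.5
gripper_force: 0.0
```

Emit:
{"op": "servo_tool", "data": {
  "rows": [
    [0.953, -0.893, 0.2, -0.672, 0],
    [0.953, -0.893, 0.2, -0.672, 0],
    [0.953, -0.893, 0.2, -0.672, 0],
    [0.953, -0.893, 0.2, -0.672, 0],
    [0.953, -0.893, 0.2, -0.672, 0],
    [0.953, -0.893, 0.2, -0.672, 0],
    [0.953, -0.893, 0.2, -0.672, 0],
    [0.953, -0.893, 0.2, -0.672, 0],
    [0.953, -0.893, 0.2, -0.672, 0],
    [0.953, -0.893, 0.2, -0.672, 0],
    [0.953, -0.893, 0.2, -0.672, 0],
    [0.953, -0.893, 0.2, -0.672, 0]
  ]
}}

```text
time_s: 2.43
ee_pos: [557.3, 136.5, 173.8]
ee_rot: [180.0, 0.0, 78.1]
force: [0.1, 0.7, 0.0]
gripper_width: 0.5
gripper_force: 0.0
```

```bash
python3 - <<'E'
from h import *
from workcell import state
s=state();print(s["time_s"],s["ee_pos"],s["ee_rot"],s["force"],s["gripper_width"],s["qpos"])
c=vision.camera_info("wrist");im=vision.grab_frame("wrist");cv2.imwrite("pics/w1.png",im[:,:,::-1])
np.save("w1.npy",c,allow_pickle=True);print(np.round(c["T"],3),c["vertical_fov"],c.keys())
E
```

```text
2.4333 [557.30657889 136.48839792 173.8435492 ] [1.79998038e+02 2.88386628e-02 7.80544618e+01] [0.08488838 0.68367025 0.00876368] 0.45610882932106284 [ 1.26286726e+01  1.97994316e+01  9.34272333e+01 -2.94254881e-02
  6.67835463e+01  2.45858124e+01]
[[ 9.78000e-01  1.98000e-01  5.70000e-02  5.73809e+02]
 [-2.06000e-01  9.40000e-01  2.73000e-01  2.14689e+02]
 [ 1.00000e-03 -2.78000e-01  9.60000e-01  3.44706e+02]
 [ 0.00000e+00  0.00000e+00  0.00000e+00  1.00000e+00]] 70.75821229966137 dict_keys(['vertical_fov', 'cx', 'cy', 'T'])
```

View pics/w1.png

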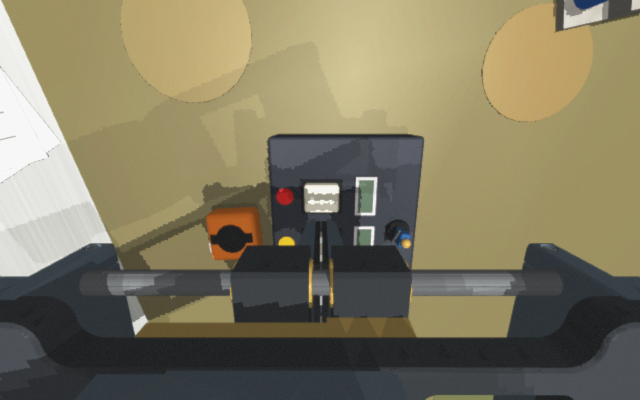

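The wrist view shows the red key at about (321,197), the red dot at (285,196) and the soldier at (402,238). The key's outline gives me another position estimate.

```bash
python3 - <<'E'
from h import *
c=np.load("w1.npy",allow_pickle=True).item()
im=cv2.imread("pics/w1.png");h=cv2.cvtColor(im,cv2.COLOR_BGR2HSV)
cr=h[170:222,298:345];m=(cr[...,1]<70)&(cr[...,2]>120)
n,l,s,cc=cv2.connectedComponentsWithStats(m.astype(np.uint8));i=1+s[1:,4].argmax();print(s[i])
x0,y0,w,hh=s[i,:4]; 
for uv in [(298+x0,170+y0),(298+x0+w,170+y0),(298+x0+w,170+y0+hh),(298+x0,170+y0+hh),cc[i]+[298,170]]: print(uv,plane("w",uv,66,c).round(1),plane("w",uv,71,c).round(1))
# dot: triangulate red dot wrist + scene/side
print(plane("w",(285.3,196.5),55,c))
E
```

```text
[  6  13  36  30 996]
(np.int32(304), np.int32(183)) [544.7 157.3  66. ] [545.2 158.3  71. ]
(np.int32(340), np.int32(183)) [580.3 149.7  66. ] [580.2 150.9  71. ]
(np.int32(340), np.int32(213)) [574.3 118.3  66. ] [574.3 120.   71. ]
(np.int32(304), np.int32(213)) [537.6 126.1  66. ] [538.2 127.6  71. ]
[321.14257028 197.20281124] [558.6 139.1  66. ] [558.9 140.5  71. ]
[520.74662316 144.76736131  55.        ]
```

Emit:
{"op": "servo_tool", "data": {
  "rows": [
    [0.008, 0.005, 0.15, 0, 0],
    [0.008, 0.005, 0.3, 0, 0],
    [0.008, 0.005, 0.4, 0, 0],
    [0.008, 0.005, 0.46, 0, 0],
    [0.008, 0.005, 0.48, 0, 0],
    [0.008, 0.005, 0.49, 0, 0],
    [0.008, 0.005, 0.49, 0, 0],
    [0.008, 0.005, 0.49, 0, 0]
  ]
}}

```text
time_s: 3.15
ee_pos: [559.2, 139.3, 77.0]
ee_rot: [179.9, -0.0, 78.2]
force: [0.2, 0.2, 0.2]
gripper_width: 0.5
gripper_force: 0.0
```

Emit:
{"op": "servo_tool", "data": {
  "rows": [
    [0, 0, 0.01, 0, 0],
    [0, 0, 0.02, 0, 0],
    [0, 0, 0.025, 0, 0],
    [0, 0, 0.03, 0, 0],
    [0, 0, 0.03, 0, 0],
    [0, 0, 0.03, 0, 0]
  ]
}}

```text
time_s: 3.65
ee_pos: [558.4, 139.4, 69.9]
ee_rot: [180.0, 0.0, 78.2]
force: [-1.2, -0.4, 0.3]
gripper_width: 0.2
gripper_force: 0.0
```

Emit:
{"op": "servo_tool", "data": {
  "rows": [
    [0, 0, 0.005, 0, 0],
    [0, 0, 0.01, 0, 0],
    [0, 0, 0.01, 0, 0],
    [0, 0, 0.01, 0, 0],
    [0, 0, 0.01, 0, 0]
  ]
}}

```text
time_s: 4.07
ee_pos: [558.4, 139.3, 67.9]
ee_rot: [180.0, 0.0, 78.2]
force: [0.1, 0.1, 0.7]
gripper_width: 0.6
gripper_force: 0.0
```

Emit:
{"op": "servo_tool", "data": {
  "rows": [
    [0, 0, 0.002, 0, 0],
    [0, 0, 0.005, 0, 0],
    [0, 0, 0.005, 0, 0],
    [0, 0, 0.005, 0, 0]
  ]
}}

```text
time_s: 4.4
ee_pos: [558.3, 139.3, 66.9]
ee_rot: [-180.0, 0.0, 78.2]
force: [0.2, -0.9, -0.4]
gripper_width: 0.4
gripper_force: 0.0
```

Emit:
{"op": "servo_tool", "data": {
  "rows": [
    [0, 0, 0.002, 0, 0],
    [0, 0, 0.004, 0, 0],
    [0, 0, 0.004, 0, 0],
    [0, 0, 0.004, 0, 0]
  ]
}}

```text
time_s: 4.73
ee_pos: [558.4, 139.4, 66.4]
ee_rot: [180.0, -0.0, 78.2]
force: [0.1, 0.5, 2.2]
gripper_width: 0.3
gripper_force: 1.3
```

```bash
python3 -c "
from workcell import state
s=state();print(s['ee_pos'],s['force'])"
```

```text
[558.41257951 139.3524401   66.39577065] [0.06226526 0.49448717 2.24745523]
```

Contact with the red key comes only at z≈66.4, at a firm 2.2 N, so it feels latched. I'll lift off and go to the yellow key.

Emit:
{"op": "servo_tool", "data": {
  "rows": [
    [0, 0, -0.05, 0, 0],
    [0, 0, -0.1, 0, 0],
    [-0.14, 0, -0.1, 0, 0],
    [-0.25, 0, -0.1, 0, 0],
    [-0.275, 0, -0.1, 0, 0],
    [-0.275, 0, -0.08, 0, 0],
    [-0.275, 0, -0.06, 0, 0],
    [-0.275, 0, -0.05, 0, 0],
    [-0.275, 0, -0.05, 0, 0]
  ]
}}

```text
time_s: 5.48
ee_pos: [546.9, 86.3, 75.4]
ee_rot: [-179.9, 0.0, 78.3]
force: [0.4, 0.7, 0.1]
gripper_width: 0.6
gripper_force: 0.0
```

Emit:
{"op": "servo_tool", "data": {
  "rows": [
    [0, 0, 0.01, 0, 0],
    [0, 0, 0.02, 0, 0],
    [0, 0, 0.024, 0, 0],
    [0, 0, 0.026, 0, 0],
    [0, 0, 0.026, 0, 0],
    [0, 0, 0.026, 0, 0]
  ]
}}

```text
time_s: 5.98
ee_pos: [547.2, 85.7, 71.1]
ee_rot: [180.0, -0.0, 78.2]
force: [0.6, 1.6, 2.3]
gripper_width: 0.6
gripper_force: 0.7
```

Emit:
{"op": "servo_tool", "data": {
  "rows": [
    [0, 0, -0.05, 0, 0],
    [0, 0, -0.08, 0, 0],
    [-0.14, 0, -0.08, 0, 0],
    [-0.25, 0, -0.08, 0, 0],
    [-0.28, 0, -0.08, 0, 0],
    [-0.28, 0, -0.05, 0, 0],
    [-0.28, 0, -0.03, 0, 0],
    [-0.28, 0, -0.025, 0, 0],
    [-0.28, 0, -0.025, 0, 0]
  ]
}}

```text
time_s: 6.73
ee_pos: [535.6, 31.4, 75.3]
ee_rot: [-179.9, 0.0, 78.3]
force: [0.6, 0.5, -0.3]
gripper_width: 0.7
gripper_force: 0.0
```

Emit:
{"op": "servo_tool", "data": {
  "rows": [
    [0, 0, 0.01, 0, 0],
    [0, 0, 0.02, 0, 0],
    [0, 0, 0.024, 0, 0],
    [0, 0, 0.025, 0, 0],
    [0, 0, 0.025, 0, 0],
    [0, 0, 0.025, 0, 0]
  ]
}}

```text
time_s: 7.23
ee_pos: [535.9, 30.9, 71.1]
ee_rot: [180.0, -0.0, 78.2]
force: [0.3, 0.8, 0.6]
gripper_width: 0.1
gripper_force: 0.7
```

Emit:
{"op": "servo_tool", "data": {
  "rows": [
    [0, 0, 0.002, 0, 0],
    [0, 0, 0.004, 0, 0],
    [0, 0, 0.004, 0, 0],
    [0, 0, 0.004, 0, 0]
  ]
}}

```text
time_s: 7.57
ee_pos: [535.8, 30.7, 70.3]
ee_rot: [180.0, -0.0, 78.2]
force: [-0.2, 1.5, 3.1]
gripper_width: 0.6
gripper_force: 0.9
```

Emit:
{"op": "servo_tool", "data": {
  "rows": [
    [0, 0, -0.05, 0, 0],
    [0, 0, -0.08, 0, 0],
    [-0.14, 0, -0.08, 0, 0],
    [-0.25, 0, -0.08, 0, 0],
    [-0.275, 0, -0.08, 0, 0],
    [-0.275, 0, -0.05, 0, 0],
    [-0.275, 0, -0.03, 0, 0],
    [-0.275, 0, -0.025, 0, 0],
    [-0.275, 0, -0.025, 0, 0]
  ]
}}

```text
time_s: 8.32
ee_pos: [524.2, -22.4, 74.5]
ee_rot: [-179.9, 0.0, 78.3]
force: [-0.9, 0.3, 0.8]
gripper_width: 0.8
gripper_force: 0.0
```

Emit:
{"op": "servo_tool", "data": {
  "rows": [
    [0, 0, 0.01, 0, 0],
    [0, 0, 0.02, 0, 0],
    [0, 0, 0.023, 0, 0],
    [0, 0, 0.025, 0, 0],
    [0, 0, 0.025, 0, 0],
    [0, 0, 0.025, 0, 0]
  ]
}}

```text
time_s: 8.82
ee_pos: [524.7, -23.0, 70.4]
ee_rot: [180.0, -0.0, 78.2]
force: [-0.4, 1.8, 1.7]
gripper_width: 0.5
gripper_force: 0.9
```

Yellow, green and blue all yield at about 71 mm, while red stands firm at 66.4 mm, so red is the latched key. I'll lift off, return to it and press.

Emit:
{"op": "servo_tool", "data": {
  "rows": [
    [0, 0, -0.06, 0, 0],
    [0, 0, -0.12, 0, 0],
    [0, 0, -0.12, 0, 0],
    [0, 0, -0.12, 0, 0],
    [0.2, 0, -0.12, 0, 0],
    [0.4, 0, -0.12, 0, 0],
    [0.6, 0, -0.12, 0, 0],
    [0.75, 0, -0.12, 0, 0],
    [0.826, 0, -0.12, 0, 0],
    [0.826, 0, -0.1, 0, 0],
    [0.826, 0, -0.06, 0, 0],
    [0.826, 0, -0.03, 0, 0],
    [0.826, 0, -0.03, 0, 0],
    [0.826, 0, -0.03, 0, 0]
  ]
}}

```text
time_s: 9.98
ee_pos: [557.4, 137.0, 75.2]
ee_rot: [-179.9, 0.1, 78.1]
force: [-0.3, 0.5, -0.2]
gripper_width: 0.7
gripper_force: 0.0
```

Emit:
{"op": "servo_tool", "data": {
  "rows": [
    [0, 0, 0.02, 0, 0],
    [0, 0, 0.04, 0, 0],
    [0, 0, 0.05, 0, 0],
    [0, 0, 0.06, 0, 0],
    [0, 0, 0.068, 0, 0],
    [0, 0, 0.074, 0, 0],
    [0, 0, 0.074, 0, 0],
    [0, 0, 0.074, 0, 0],
    [0, 0, 0.074, 0, 0]
  ]
}}

```text
time_s: 10.73
ee_pos: [558.1, 138.0, 62.0]
ee_rot: [180.0, 0.1, 78.2]
force: [-1.3, -2.8, 6.4]
gripper_width: 0.0
gripper_force: 3.0
```

Emit:
{"op": "servo_tool", "data": {
  "rows": [
    [0, 0, -0.03, 0, 0],
    [0, 0, -0.08, 0, 0],
    [0, 0, -0.2, 0, 0],
    [0, 0, -0.4, 0, 0],
    [0, 0, -0.55, 0, 0],
    [0, 0, -0.55, 0, 0],
    [-0.2, 0, -0.55, 0, 0],
    [-0.4, 0, -0.55, 0, 0],
    [-0.4, 0, -0.55, 0, 0],
    [-0.4, 0, -0.55, 0, 0]
  ]
}}

```text
time_s: 11.57
ee_pos: [541.5, 59.1, 171.6]
ee_rot: [180.0, -0.0, 78.1]
force: [-0.8, 0.4, -0.4]
gripper_width: 0.3
gripper_force: 0.0
```

```bash
python3 - <<'E'
from h import *
from workcell import state
s=state();print(s["time_s"],s["ee_pos"],s["force"])
for n in ("scene","side"):
    cv2.imwrite(f"pics/{n}2.png",vision.grab_frame(n)[:,:,::-1])
a=cv2.imread("pics/scene2.png")[165:255,290:400];b=cv2.imread("pics/side2.png")[175:262,260:352]
b=cv2.resize(b,(110,90));cv2.imwrite("pics/after.png",cv2.resize(np.hstack([a,b]),None,fx=3.6,fy=3.6))
box={"scene":(290,165,400,255),"side":(260,175,352,262)}
for n in box:
    x0,y0,x1,y1=box[n];h=cv2.cvtColor(cv2.imread(f"pics/{n}2.png")[y0:y1,x0:x1],cv2.COLOR_BGR2HSV)
    print(n,[((c+[x0,y0]).round(1).tolist(),int(k)) for c,k in blobs((h[...,1]<60)&(h[...,2]>165),15,400)])
E
```

```text
11.5667 [541.45256194  59.13515552 171.59520396] [-0.8034519   0.41787016 -0.43859941]
scene [([362.1, 183.2], 73), ([348.7, 191.4], 67), ([334.9, 199.4], 60), ([320.8, 208.0], 83)]
side [([324.8, 190.1], 71), ([318.2, 201.1], 55), ([312.2, 212.8], 73), ([305.8, 225.2], 94)]
```

View pics/after.png

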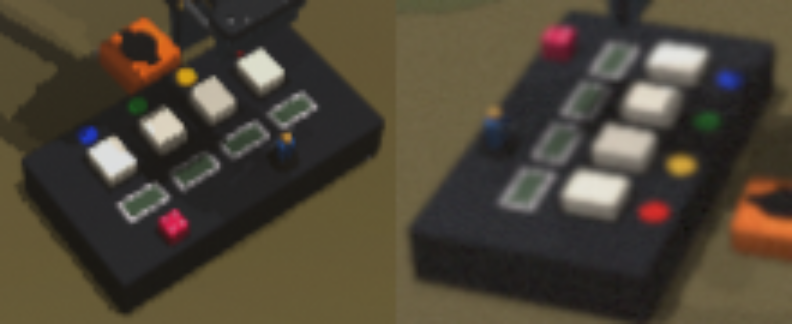

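The red key has risen in both views (row 184.0 to 183.2 in scene, 226.6 to 225.2 in side). All four keys are now level, and the soldier, die and tape measure haven't moved.

```bash
python3 -c "
from workcell import job_done
print(job_done())"
```

```text
the job is handed in; nothing more can be done
None
```

I tapped all four keys from red to blue, found the red player's key latched, and pressed it to release it; all four keys now look level in the camera views, and the job is handed in (no verdict was returned).

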